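Set up the record photograph of a sawn pyrite block

TASK

Get the sawn pyrite block ready for its record photograph: lift it out of its white card tray and set it down gently in the middle of the dark photo board, its long sides running along the board's long sides. Then lay the L-shaped scale flat on the board around the block's red-dotted corner, flush against both sawn faces, and after that lay the colour bar, patches up, on the board across the block's other end (the end away from the L's short leg), parallel to that end face, centred on it and about 35 mm clear of it. Finally press the orange shutter button fully down and let it go, leaving everything in place and all the other things on the table undisturbed.

Things in the scene. Friction and masses are not known exactly. Their poses are not given: they have to be found in the camera images.
- board: dark grey photo board, fixed flat on the table, 180 x 300 x 6 mm (x, y, z; its long sides run along its y). Origin: centre of its underside, on the table
- board_top (a point): the middle of the photo board's top face, 6 mm above the table; axes as the board's
- tray: open white card tray, fixed, 130 x 150 mm outside (x, y), walls 22 mm high and 3 mm thick, floor 3 mm thick. The pyrite block starts in it. Origin: centre of its underside, on the table
- block: loose pale-brass block of pyrite, 0.5 to 0.9 kg: four flat sawn sides 36 mm high, 55 mm wide along its x and 110 mm long along its y; dull crystals stand up from the middle of its top to 58 mm above its underside. A red dot of 12 mm is on its top at the +x +y corner. Origin: centre of its underside
- block_corner (a point): the foot of the block's red-dotted vertical edge, at x +27.5, y +55 mm from the block's origin; axes as the block's
- scale: loose L-shaped aluminium scale lying flat, legs 30 mm wide, 10 mm thick, black and white checks on the inner edges. From the inner corner the long inner edge runs 110 mm to -y, the short one 70 mm to -x; the metal is on their +x and +y sides. A black 20 x 20 mm lifting block on the long leg rises to 32 mm. Origin: middle of the 100 x 140 mm outline, underside
- scale_corner (a point): the inner corner of the L at its underside (x +20, y +40 mm from the scale's origin). When it is in place this point meets block_corner and the axes of scale and block agree
- scale_grip (a point): the middle of the black 20 x 20 mm lifting block of the L, 22 mm above the L's underside; from the inner corner it is at x +17, y -20 mm; its sides are parallel to the L's legs
- colourbar: loose black bar 28 x 80 x 22 mm (x, y, z) lying flat, six colour patches in a row on its top. Origin: centre of its underside
- shutter (a joint): travel of the orange shutter button: 0 released, 0.006 m fully down, spring return, about 4 N
- shutter_top (a point): centre of the top face of the orange button (32 mm across), which is pressed straight down; it stands on a grey housing fixed to the table
- tin: bystander: closed round tin with a blue band, 54 mm across, 45 mm high. Origin: centre of its underside
- brush: bystander: dusting brush 170 mm long lying along its x
- hammer: bystander: small hammer 200 mm long lying along its x
- nugget: bystander: rough pyrite lump about 50 x 60 x 45 mm without a red dot. Origin: centre of its underside
- loupe: bystander: dark steel loupe ring 60 mm across, 14 mm high. Origin: centre of its underside
- cup: bystander: blue cup 72 mm across, 60 mm high. Origin: centre of its underside
There are look-alikes about, which are no part of the job. Leave any turquoise look-alike of the scale alone.

How it is judged (in metres and radians):
On the way, in this order (a step that is already met when the one before it is completed fails the run):
1. the block stands in the middle of the photo board, along it, and released (horizontal distance between block and board_top below 0.03 m and angle between the y axis of block and the y axis of board, either way round below 0.15 rad and angle between block's own z axis and vertical below 0.05 rad and z of block in the frame of board_top between -0.003 and 0.004 m and linear speed of block below 0.02 m/s and contact force between block and the fingers below 0.1 N), for 0.2 s.
2. the L scale lies flush around the red-dotted corner, released (horizontal distance between block and board_top below 0.03 m and angle between the y axis of block and the y axis of board, either way round below 0.15 rad and angle between each of block, scale's own z axis and vertical below 0.05 rad and z of block in the frame of board_top between -0.003 and 0.004 m and x of scale_corner in the frame of block_corner between -0.003 and 0.003 m and y of scale_corner in the frame of block_corner between -0.003 and 0.003 m and z of scale_corner in the frame of block_corner between -0.003 and 0.003 m and angle between the y axis of scale and the y axis of block, either way round below 0.035 rad and linear speed of scale below 0.02 m/s and contact force between scale and the fingers below 0.1 N), for 0.2 s.
3. the colour bar lies across the block's other end, released (horizontal distance between block and board_top below 0.03 m and angle between the y axis of block and the y axis of board, either way round below 0.15 rad and angle between each of block, scale, colourbar's own z axis and vertical below 0.05 rad and z of block in the frame of board_top between -0.003 and 0.004 m and x of scale_corner in the frame of block_corner between -0.003 and 0.003 m and y of scale_corner in the frame of block_corner between -0.003 and 0.003 m and z of scale_corner in the frame of block_corner between -0.003 and 0.003 m and angle between the y axis of scale and the y axis of block, either way round below 0.035 rad and y of colourbar in the frame of block between -0.119 and -0.089 m and x of colourbar in the frame of block between -0.02 and 0.02 m and angle between the y axis of colourbar and the x axis of block, either way round below 0.15 rad and z of colourbar in the frame of board_top between -0.003 and 0.004 m and linear speed of colourbar below 0.02 m/s and contact force between colourbar and the fingers below 0.1 N), for 0.2 s.
4. the shutter button is pressed fully down with everything in place (horizontal distance between block and board_top below 0.03 m and angle between the y axis of block and the y axis of board, either way round below 0.15 rad and angle between each of block, scale, colourbar's own z axis and vertical below 0.05 rad and z of block in the frame of board_top between -0.003 and 0.004 m and x of scale_corner in the frame of block_corner between -0.003 and 0.003 m and y of scale_corner in the frame of block_corner between -0.003 and 0.003 m and z of scale_corner in the frame of block_corner between -0.003 and 0.003 m and angle between the y axis of scale and the y axis of block, either way round below 0.035 rad and y of colourbar in the frame of block between -0.119 and -0.089 m and x of colourbar in the frame of block between -0.02 and 0.02 m and angle between the y axis of colourbar and the x axis of block, either way round below 0.15 rad and z of colourbar in the frame of board_top between -0.003 and 0.004 m and value of joint shutter above 0.0045 m).
At the end, for the whole second after the job is handed in: At rest, released, flat on the board: block within 30 mm of its middle, 0.15 rad of its length; L within 3 mm at the dotted corner, both ways, and 0.035 rad; bar across the other end, gap 20-50 mm, centred to 20 mm, parallel to 0.15 rad. Button pressed 4.5 mm or more, up again (under 1.5) (all of step 3 and linear speed of each of block, scale below 0.02 m/s and contact force between each of block, scale and the fingers below 0.1 N and value of joint shutter below 0.0015 m); the robot touches nothing.
It fails at once if a bystander (tin, brush, hammer, nugget, loupe ring or cup) is shifted by more than 20 mm (distance of any of tin, brush, hammer, nugget, loupe, cup from where it was at the start of the episode above 0.02 m).
It fails at once if the block is dropped or rammed onto the board (over 100 N) (contact force between block and board above 100 N).
It also fails if it takes over 72 s, if anything falls off the work surface, if the arm or the gripper's body presses on something with over 40 N, if the wrist force passes 120 N, or if a joint passes its speed limit or range.

ROBOT

A 6-joint arm with a two-finger parallel gripper is mounted at the origin on the work surface. World frame = base frame: x ahead of the robot, y to its left, z up, the work surface at z = 0. Lengths are in mm, angles in rad, forces in N, time in s.
With the tool pointing down it reaches from about 350 to 975 mm from the base axis. Payload 7.1 kg.
Tool frame: the origin (TCP) lies at the very end of the fingers, on their centre line; the grasp point (between the pads) lies 19 mm behind it; z points along the fingers, y is the line along which they close (so a half turn about z gives the same grasp; the last joint's range is limited). The gripper opens to 88 mm and grips with 3 to 60 N. Pads are 20 mm wide; open, the fingers measure 115 mm over their backs; the gripper's body (75 mm by 178 mm) begins 61 mm behind the grasp point.
Start: joints at [-1.315, 0.423, 1.63, -0, 1.089, -0.019], TCP at [169.615, -601.528, 222.675] pointing down, gripper open.
Joint ranges: [-3, 3], [-0.9, 2.11], [0.09, 2.58], [-1.31, 4.45], [0.11, 2.69], [-2.54, 2.54]. Speed limits (rad/s): [2.39, 2.39, 3.01, 3.14, 3.14, 3.14].

INTERFACE

Orientations are given as a rotation vector (axis times angle).
In Python, from workcell import ctrl, optics gives the robot as it stands.
- The arm moves only by the shell command python3 -m jog 'ROWS'. ROWS is JSON, a list of rows, each a list of 7 numbers: the shift along the tool's x, y, z in units of 40 mm (1.0 is 40 mm), then the turn, a rotation vector about the tool's x, y, z in units of 6 degrees (1.0 is 6 degrees), then the opening, from 0 (shut) to 1 (fully open). A call has 1 to 20 rows; each row shifts and turns the commanded pose from where the row before left it, along the tool's axes as they then stand; what a row does not reach is not made up. A row lasts 1/10 s, in which the tool goes at most 50 mm and 8.59 degrees, less where a joint would pass 70% of its speed; a pose out of reach is approached as far as the arm can. A call is refused whole if a number of a shift passes 1 or a number of a turn 1, either way. A call with a gripper value outside its range is refused whole. The fingers move at their own pace and stop on an object; the grip force is fixed at half the most. Time passes only in rows, so rows that do not move let the fingers close. It gives the time, the measured TCP pose, the force, the opening and the grip force at its end, in the units of the state.
- ctrl.get_obs(): the state, without advancing time (a new reading comes with each control period).
- optics.get_image(name): name is "side" or "top" or "wrist"; returns the picture (420x560x3 uint8, red, green, blue); there is no depth.
- optics.camera_model(name): a dict with "fov_y" (degrees; the focal length in pixels is half the picture's height over the tangent of half this angle, whatever the lens; pixels are square), "cx", "cy" (the principal point, pixels), "view" (4x4, takes a point from world to camera coordinates); the wrist camera has in their place "hand_eye" (4x4, takes a point from camera to tool coordinates, whose origin is the TCP and whose axes are the flange's). Camera axes: x right, y up, looking along -z (the intrinsics and any distortion apply to the point x, -y, -z); pixel columns grow to the right and rows downward; lengths in mm; the calibration is good to about 2 mm. A picture is of the moment at which its call begins: read the wrist's pose just before it. camera_model takes no time and is no camera call.
- ctrl.close_job(): hands the job in; it is judged then, once.
Trained networks look in the newest picture that a camera, given by its name, has taken for a name from the list of things; names that differ only in an ending like _2 or _b are one class to them, and where a whole thing is asked for, a point or a joint stands for the part that bears it (a point fixed in the world has none). Each returns a list of dicts, best first, with "conf" (0 to 1); they miss things now and then, are a little off and sometimes report something else, mostly with a low value. They report only what shows in the picture. A call takes as long as a camera call. They do not tell look-alikes from the thing itself.
- optics.masks_of(target, camera): "pixels" (420x560 bool, what is visible of it) and "extent" ([centre column, centre row, width, height] in pixels, round what is visible of it).
The state is a dict: "t": time; "qpos": joint angles; "qvel": joint speeds; "joint_torque": joint torques, N m; "ee_pos": TCP position; "orientation": TCP orientation; "ft_force": force on the tool from outside, world axes, zero at the start; "moment": the same for the moment, N m; "width": finger opening in mm; "grasp_force": force on a finger pad.
Only numpy, scipy, OpenCV 4.12 (cv2) and the standard library are available. Lean on these libraries where they do the work, as an engineer would, in place of code of your own. Each camera call takes 0.05 s, during which the arm holds its last target. There are 200 camera calls.

## Working session

There is one attempt and no reset: what is moved stays moved. The work goes in short steps, Python scripts to look and compute and a shell command to move; the robot and the scene stay as the last step left them, time stands still between calls to the robot, and variables do not carry over. Pictures are saved under pics/ and viewed, at most 13 in all, crops included, and the job is handed in when it is done.

```bash
ls; mkdir -p pics; cat > h.py <<'E'
import numpy as np, cv2
from scipy.spatial.transform import Rotation as R
from workcell import ctrl, optics
def snap(c,f=None):
    im=optics.get_image(c)
    if f: cv2.imwrite(f'pics/{f}.png',im[:,:,::-1])
    return im
E
python3 - <<'E'
from h import *
for c in ('top','side','wrist'):
    m=optics.camera_model(c);print(c,m)
o=ctrl.get_obs();print(o)
a=snap('top','top0');b=snap('side','side0')
cv2.imwrite('pics/both.png',cv2.resize(a,(784,588))[:,:,::-1])
E
```

```text
pics
top {'fov_y': 50.505976250723506, 'cx': 277.5565692488266, 'cy': 211.0237643545151, 'view': array([[-5.23744202e-03, -9.99655917e-01, -2.57024518e-02,
         1.83541505e+01],
       [ 9.96280707e-01, -7.42697910e-03,  8.58463303e-02,
        -4.99190054e+02],
       [-8.60076837e-02, -2.51572417e-02,  9.95976803e-01,
        -1.29628813e+03],
       [ 0.00000000e+00,  0.00000000e+00,  0.00000000e+00,
         1.00000000e+00]])}
side {'fov_y': 54.99139428168984, 'cx': 281.28778573913485, 'cy': 204.20732537208764, 'view': array([[-7.79573675e-01, -6.26223704e-01, -1.04286809e-02,
         3.91890517e+02],
       [ 4.54285353e-01, -5.76836634e-01,  6.78884612e-01,
        -2.70055729e+02],
       [-4.31149281e-01,  5.24502975e-01,  7.34170911e-01,
        -1.14342875e+03],
       [ 0.00000000e+00,  0.00000000e+00,  0.00000000e+00,
         1.00000000e+00]])}
wrist {'fov_y': 67.08267545345319, 'cx': 277.9501683237378, 'cy': 211.35282705275776, 'hand_eye': array([[ 6.24521639e-04,  9.52387441e-01,  3.04889770e-01,
         8.41620347e+01],
       [ 9.99999782e-01, -6.59747798e-04, 
[... 192 characters left out ...]
    1.00000000e+00]])}
{'t': 0.0, 'qpos': array([-1.31497393e+00,  4.23815561e-01,  1.63067933e+00, -5.18545707e-05,
        1.08860146e+00, -1.90142731e-02]), 'qvel': array([-0.00030612, -0.00027976, -0.00055744, -0.00031279, -0.00128977,
        0.00161535]), 'joint_torque': array([-2.82416135e-03, -5.44625688e+01, -2.73659062e+01,  6.42076344e-02,
        2.27528752e-02, -1.31107849e-04]), 'ee_pos': array([ 169.48145887, -601.00902044,  221.92167502]), 'orientation': array([-3.11049778e+00, -4.30188633e-01,  3.50483501e-04]), 'ft_force': array([-0.25237691,  0.582337  , -0.43506336]), 'moment': array([ 0.01558127, -0.00580094,  0.07063197]), 'grasp_force': 0.0, 'width': 87.73190508414382}
```

View pics/both.png

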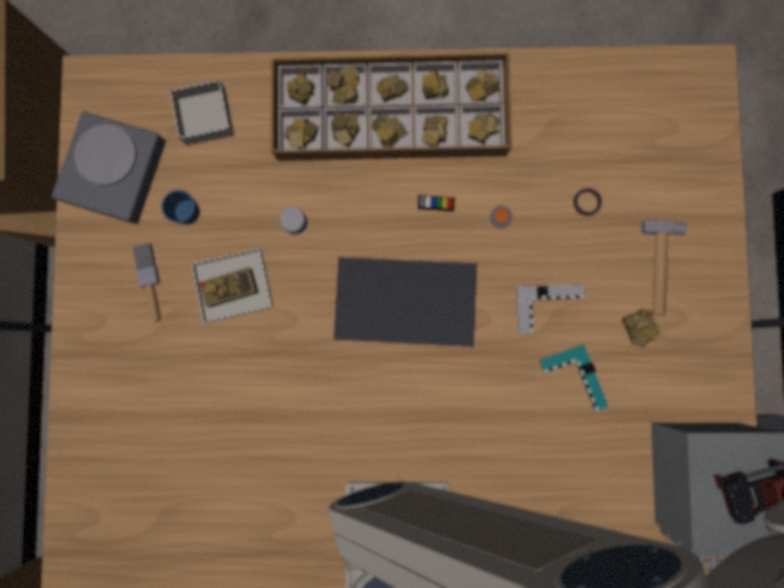

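View pics/side0.png

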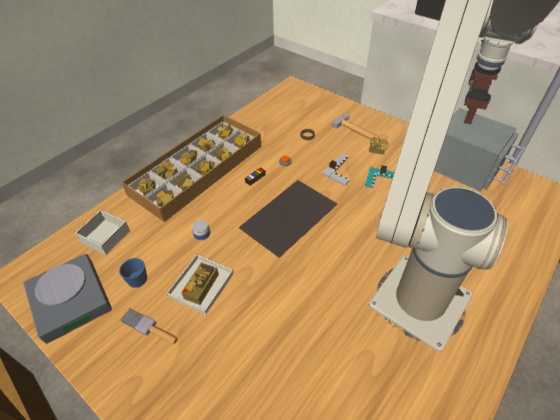

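The top view (784 px wide) shows the block in the tray at (228,286) with its red dot at the upper left (203,287). The board is at (405,302), the silver L at (545,305), the colour bar at (436,202) and the button at (501,216). The turquoise L at (580,372) is to be left alone.

```bash
cat >> h.py <<'E'
def cam(c,o=None):
    m=optics.camera_model(c); f=210/np.tan(np.radians(m['fov_y'])/2)
    if c=='wrist':
        o=o or ctrl.get_obs(); T=np.eye(4);T[:3,:3]=R.from_rotvec(o['orientation']).as_matrix();T[:3,3]=o['ee_pos']
        W=T@m['hand_eye']
    else: W=np.linalg.inv(m['view'])
    return W,f,m['cx'],m['cy']
def toworld(px,z,C):
    W,f,cx,cy=C; px=np.atleast_2d(px).astype(float)
    d=np.c_[(px[:,0]-cx)/f,-(px[:,1]-cy)/f,-np.ones(len(px))]@W[:3,:3].T
    s=(z-W[2,3])/d[:,2]
    return W[:3,3]+d*s[:,None]
def topix(p,C):
    W,f,cx,cy=C; q=(np.atleast_2d(p)-W[:3,3])@W[:3,:3]
    return np.c_[cx-f*q[:,0]/q[:,2],cy+f*q[:,1]/q[:,2]]
def rect(mask,z,C):
    "min-area rectangle of the mask back-projected on plane z: centre, sides, angle of long side (deg)"
    cs,_=cv2.findContours(mask.astype(np.uint8),cv2.RETR_EXTERNAL,cv2.CHAIN_APPROX_NONE)
    c=max(cs,key=cv2.contourArea)[:,0]
    w=toworld(c,z,C)[:,:2].astype(np.float32)
    r=cv2.minAreaRect(w); b=cv2.boxPoints(r)
    e=[b[1]-b[0],b[2]-b[1]]; L=max(e,key=np.linalg.norm)
    return np.round(r[0],1),np.round(sorted(r[1]),1),round((np.degrees(np.arctan2(L[1],L[0]))%180),2)
E
python3 - <<'E'
from h import *
C=cam('top');snap('top')
for n,z in (('board',6),('tray',22),('block',36),('scale',10),('colourbar',22),('shutter_top',30),('tin',45),('cup',60),('loupe',14),('nugget',30),('hammer',20),('brush',20)):
    for d in optics.masks_of(n,'top')[:3]:
        print(n,round(d['conf'],2),np.round(d['extent']),*rect(d['pixels'],z,C))
E
```

```text
board 0.93 [289. 216. 105.  69.] [487.6 -18.7] [185.3 304.6] 86.84
board 0.55 [163. 207.  42.  29.] [521.  361.5] [ 63.6 121. ] 106.14
tray 0.77 [166. 205.  57.  50.] [522.8 350.5] [133.1 154.6] 103.13
block 0.6 [162. 206.  42.  31.] [517.4 353.1] [ 60.9 117.1] 106.34
scale 0.84 [393. 221.  47.  34.] [ 469.4 -325.1] [ 99.3 137.4] 91.69
scale 0.77 [410. 272.  48.  46.] [ 314.  -371.9] [104.5 141.3] 21.49
colourbar 0.75 [312. 146.  27.  15.] [696.9 -85.1] [32.2 82.2] 82.92
tin 0.73 [212. 159.  20.  20.] [655.8 214.6] [50.4 54.2] 0.36
tin 0.65 [392. 221.  53.  33.] [ 467.1 -318.3] [ 96.9 136.5] 91.4
cup 0.86 [130. 148.  29.  22.] [682.  450.9] [68.2 83.4] 45.05
loupe 0.62 [420. 145.  22.  17.] [ 696.6 -409.1] [57.8 59.8] 89.32
loupe 0.47 [166. 207.  59.  48.] [522.6 352.7] [137.5 161. ] 101.91
nugget 0.73 [456. 235.  28.  29.] [ 428.6 -509. ] [67.9 72.2] 24.57
nugget 0.55 [210. 158.  20.  16.] [658.9 217.3] [54.7 57. ] 90.35
hammer 0.89 [475. 192.  35.  70.] [ 554.  -561.4] [ 90.7 201.3] 177.39
hammer 0.59 [393. 223.  49.  35.] [ 467.6 -324.1] [100.2 141.8] 89.55
brush 0.93 [104. 203.  16.  60.] [529.6 528.7] [ 44.3 169.6] 12.8
brush 0.22 [166. 205.  59.  56.] [523.1 349.4] [135.4 157.7] 101.34
```

```bash
cat >> h.py <<'E'
def yaw(o): 
    x=R.from_rotvec(o['orientation']).as_matrix()[:,0]; return np.degrees(np.arctan2(x[1],x[0]))
def plan(x,y,z,psi,n=None):
    "n equal rows (tool units) to a tool-down goal; also residual tilt"
    o=ctrl.get_obs(); p=o['ee_pos']; a=yaw(o); d=(psi-a+180)%360-180; D=np.array([x,y,z])-p
    n=n or int(np.ceil(max(abs(d)/6,np.linalg.norm(D)/38,1)))
    def M(t): t=np.radians(t); return np.array([[np.cos(t),np.sin(t)],[np.sin(t),-np.cos(t)]])
    S=sum(M(a+d*i/n) for i in range(n)); s=np.linalg.solve(S,D[:2])
    q=p[:2]+np.cumsum([M(a+d*i/n)@s for i in range(n)],0); r=np.hypot(*q.T)
    t=R.from_rotvec(o['orientation']).as_matrix()[:,2]
    print('rows',n,'each',np.round(np.r_[s,-D[2]/n]/40,3),'turnz',round(-d/n/6,3),'rad',r.min().round(),r.max().round(),'at',np.round(p,1),round(a,2),'tilt',np.round(t[:2],4),'t',round(o['t'],1))
E
python3 -c "
from h import *
plan(517,353,190,106.3)
plan(517,353,190,106.3,30)
plan(480,-200,222,60)
"
```

```text
rows 27 each [ 1.028 -0.193  0.03 ] turnz -0.559 rad 577.0 626.0 at [ 169.6 -601.5  222.7] 15.75 tilt [ 0.     -0.0001] t 0.8
rows 30 each [ 0.926 -0.171  0.027] turnz -0.503 rad 577.0 626.0 at [ 169.6 -601.5  222.7] 15.75 tilt [ 0.     -0.0001] t 0.8
rows 14 each [ 0.893 -0.256  0.001] turnz -0.527 rad 520.0 616.0 at [ 169.6 -601.5  222.7] 15.75 tilt [ 0.     -0.0001] t 0.8
```

```bash
r='see'; python3 -m jog '[[0.926,-0.171,0.027,0,0,-0.503,0.82],[0.926,-0.171,0.027,0,0,-0.503,0.82],[0.926,-0.171,0.027,0,0,-0.503,0.82],[0.926,-0.171,0.027,0,0,-0.503,0.82],[0.926,-0.171,0.027,0,0,-0.503,0.82],[0.926,-0.171,0.027,0,0,-0.503,0.82],[0.926,-0.171,0.027,0,0,-0.503,0.82],[0.926,-0.171,0.027,0,0,-0.503,0.82],[0.926,-0.171,0.027,0,0,-0.503,0.82],[0.926,-0.171,0.027,0,0,-0.503,0.82],[0.926,-0.171,0.027,0,0,-0.503,0.82],[0.926,-0.171,0.027,0,0,-0.503,0.82],[0.926,-0.171,0.027,0,0,-0.503,0.82],[0.926,-0.171,0.027,0,0,-0.503,0.82],[0.926,-0.171,0.027,0,0,-0.503,0.82]]'
python3 -m jog '[[0.926,-0.171,0.027,0,0,-0.503,0.82],[0.926,-0.171,0.027,0,0,-0.503,0.82],[0.926,-0.171,0.027,0,0,-0.503,0.82],[0.926,-0.171,0.027,0,0,-0.503,0.82],[0.926,-0.171,0.027,0,0,-0.503,0.82],[0.926,-0.171,0.027,0,0,-0.503,0.82],[0.926,-0.171,0.027,0,0,-0.503,0.82],[0.926,-0.171,0.027,0,0,-0.503,0.82],[0.926,-0.171,0.027,0,0,-0.503,0.82],[0.926,-0.171,0.027,0,0,-0.503,0.82],[0.926,-0.171,0.027,0,0,-0.503,0.82],[0.926,-0.171,0.027,0,0,-0.503,0.82],[0.926,-0.171,0.027,0,0,-0.503,0.82],[0.926,-0.171,0.027,0,0,-0.503,0.82],[0.926,-0.171,0.027,0,0,-0.503,0.82],[0,0,0,0,0,0,0.82],[0,0,0,0,0,0,0.82]]'
python3 - <<'E'
from h import *
o=ctrl.get_obs();im=snap('wrist','w1');C=cam('wrist',o)
plan(517,353,190,106.3)
for n,z in (('tray',22),('block',39)):
    for d in optics.masks_of(n,'wrist')[:2]: print(n,round(d['conf'],2),*rect(d['pixels'],z,C))
E
```

```text
t: 2.25
ee_pos: [543.5, -195.4, 206.6]
orientation: [2.705, 1.598, 0.0]
ft_force: [0.8, 0.1, 1.1]
width: 71.9
grasp_force: 0.0
t: 3.95
ee_pos: [517.3, 353.7, 190.2]
orientation: [1.882, 2.515, -0.0]
ft_force: [0.3, -0.3, -0.6]
width: 72.3
grasp_force: 0.0
rows 1 each [ 0.007 -0.016  0.005] turnz -0.001 rad 626.0 626.0 at [517.7 352.9 190.2] 106.29 tilt [-0.     -0.0004] t 4.0
tray 0.67 [522.5 351.8] [131.3 151.5] 103.13
block 0.97 [516.7 357.3] [ 56.3 112.9] 106.52
```

View pics/w1.png

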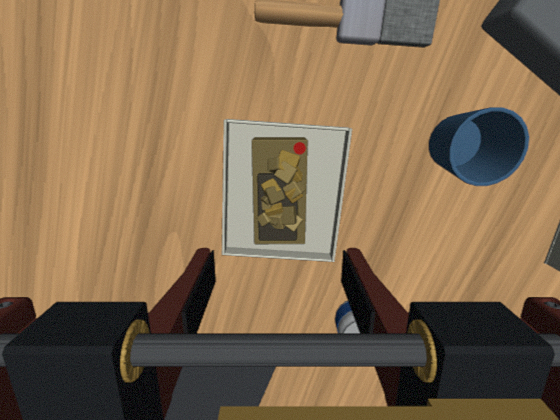

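The wrist view shows the block at (280,190) in the tray with its red dot at (300,148), the +x +y corner as expected. There is room for both fingers inside the tray.

```bash
python3 -c "
from h import *
plan(516.7,355.8,12,106.5,6)"
```

```text
rows 6 each [ 0.016 -0.001  0.743] turnz -0.008 rad 627.0 627.0 at [518.1 352.1 190.3] 106.2 tilt [-0.     -0.0002] t 4.1
```

```bash
python3 -m jog '[[0.08,0.02,0.7,0,0,-0.03,0.82],[0,0,0.9,0,0,0,0.82],[0,0,0.9,0,0,0,0.82],[0,0,0.9,0,0,0,0.82],[0,0,0.65,0,0,0,0.82],[0,0,0.4,0,0,0,0.82],[0,0,0,0,0,0,0.82],[0,0,0,0,0,0,0.5],[0,0,0,0,0,0,0.5],[0,0,0,0,0,0,0.5],[0,0,0,0,0,0,0.5]]'
python3 -m jog '[[0,0,0,0,0,0,0.4],[0,0,0,0,0,0,0.4],[0,0,-0.4,0,0,0,0.4],[0,0,-0.6,0,0,0,0.4],[0,0,-0.6,0,0,0,0.4],[0,0,-0.6,0,0,0,0.4],[0,0,0,0,0,0,0.4]]'
python3 -c "
from h import *
plan(487.6,-18.7,80,86.8)"
```

```text
t: 5.2
ee_pos: [518.1, 356.8, 13.9]
orientation: [1.88, 2.516, 0.002]
ft_force: [-1.4, -1.3, 7.2]
width: 54.9
grasp_force: 30.0
t: 5.9
ee_pos: [519.3, 357.7, 103.9]
orientation: [1.879, 2.515, 0.009]
ft_force: [1.1, 0.3, -7.5]
width: 54.6
grasp_force: 30.0
rows 10 each [-0.927 -0.204  0.06 ] turnz 0.328 rad 488.0 612.0 at [519.3 357.7 103.9] 106.47 tilt [0.005  0.0034] t 5.9
```

```bash
python3 -m jog '[[-0.927,-0.204,0.06,0,0,0.328,0.4],[-0.927,-0.204,0.06,0,0,0.328,0.4],[-0.927,-0.204,0.06,0,0,0.328,0.4],[-0.927,-0.204,0.06,0,0,0.328,0.4],[-0.927,-0.204,0.06,0,0,0.328,0.4],[-0.927,-0.204,0.06,0,0,0.328,0.4],[-0.927,-0.204,0.06,0,0,0.328,0.4],[-0.927,-0.204,0.06,0,0,0.328,0.4],[-0.927,-0.204,0.06,0,0,0.328,0.4],[-0.927,-0.204,0.06,0,0,0.328,0.4],[0,0,0.5,0,0,0,0.4],[0,0,0.5,0,0,0,0.4],[0,0,0.2,0,0,0,0.4],[0,0,0,0,0,0,0.4],[0,0,0,0,0,0,0.4]]'
python3 -c "
from h import *
plan(487.6,-18.7,18,86.8)"
```

```text
t: 7.4
ee_pos: [486.0, -19.8, 28.3]
orientation: [-2.282, -2.159, 0.0]
ft_force: [0.0, 0.9, -8.8]
width: 54.6
grasp_force: 30.0
rows 1 each [0.029 0.039 0.258] turnz 0.003 rad 488.0 488.0 at [486.  -19.8  28.3] 86.82 tilt [-0.0003  0.    ] t 7.4
```

```bash
python3 -m jog '[[0.03,0.03,0.1,0,0,0,0.4],[0,0,0.08,0,0,0,0.4],[0,0,0.05,0,0,0,0.4],[0,0,0.03,0,0,0,0.4],[0,0,0,0,0,0,0.4]]'
```

```text
t: 7.9
ee_pos: [487.1, -18.9, 17.8]
orientation: [-2.283, -2.158, 0.0]
ft_force: [-0.6, 1.0, -8.2]
width: 55.0
grasp_force: 30.0
```

Not yet in contact, so I'll continue in small steps.

```bash
python3 -m jog '[[0,0,0.03,0,0,0,0.4],[0,0,0,0,0,0,0.4]]' | grep -E 'ee_pos|ft'; python3 -m jog '[[0,0,0.03,0,0,0,0.4],[0,0,0,0,0,0,0.4]]'| grep -E 'ee_pos|ft'
```

```text
ee_pos: [487.3, -19.0, 16.9]
ft_force: [-1.0, -0.1, -5.8]
ee_pos: [487.3, -19.0, 16.9]
ft_force: [-6.4, 0.2, 13.6]
```

```bash
python3 -m jog '[[0,0,0,0,0,0,0.75],[0,0,0,0,0,0,0.8],[0,0,0,0,0,0,0.8],[0,0,-0.4,0,0,0,0.8],[0,0,-0.9,0,0,0,0.8],[0,0,-0.9,0,0,0,0.8],[0,0,-0.9,0,0,0,0.8],[0,0,-0.9,0,0,0,0.8],[0,0,-0.5,0,0,0,0.8],[0,0,0,0,0,0,0.8],[0,0,0,0,0,0,0.8]]'
python3 - <<'E'
from h import *
o=ctrl.get_obs();im=snap('wrist','w2');C=cam('wrist',o)
plan(469,-325,190,0)
for n,z in (('board',6),('block',42)):
    for d in optics.masks_of(n,'wrist')[:2]: print(n,round(d['conf'],2),*rect(d['pixels'],z,C))
E
```

```text
t: 9.4
ee_pos: [487.2, -18.9, 195.4]
orientation: [2.283, 2.158, 0.001]
ft_force: [0.6, 0.8, -0.8]
width: 70.5
grasp_force: 0.0
rows 15 each [-0.429  0.365  0.008] turnz 0.964 rad 502.0 578.0 at [486.6 -18.9 194.6] 86.78 tilt [-0.0012  0.0001] t 9.4
board 0.75 [486.2 -19.4] [181.3 299.3] 86.67
block 0.67 [486.8 -17.8] [ 56.6 112. ] 86.82
```

View pics/w2.png

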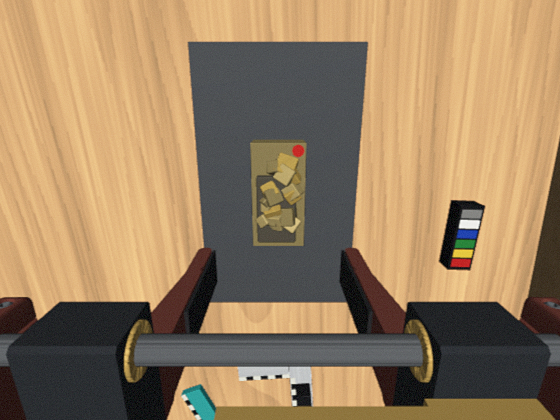

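The block stands centred and aligned on the board, with its red dot at (298,150). The colour bar, patches up, is at (463,235). Next I go to the L.

```bash
python3 -m jog '[[-0.429,0.365,0.008,0,0,0.964,0.6],[-0.429,0.365,0.008,0,0,0.964,0.6],[-0.429,0.365,0.008,0,0,0.964,0.6],[-0.429,0.365,0.008,0,0,0.964,0.6],[-0.429,0.365,0.008,0,0,0.964,0.6],[-0.429,0.365,0.008,0,0,0.964,0.6],[-0.429,0.365,0.008,0,0,0.964,0.6],[-0.429,0.365,0.008,0,0,0.964,0.6],[-0.429,0.365,0.008,0,0,0.964,0.6],[-0.429,0.365,0.008,0,0,0.964,0.6],[-0.429,0.365,0.008,0,0,0.964,0.6],[-0.429,0.365,0.008,0,0,0.964,0.6],[-0.429,0.365,0.008,0,0,0.964,0.6],[-0.429,0.365,0.008,0,0,0.964,0.6],[-0.429,0.365,0.008,0,0,0.964,0.6],[0,0,0,0,0,0,0.6],[0,0,0,0,0,0,0.6]]'
python3 - <<'E'
from h import *
o=ctrl.get_obs();im=snap('wrist','w3');C=cam('wrist',o)
plan(469,-325,190,0)
for n,z in (('scale',10),('scale_grip',32)):
    for d in optics.masks_of(n,'wrist')[:3]: print(n,round(d['conf'],2),d['extent'],*rect(d['pixels'],z,C))
E
```

```text
t: 11.25
ee_pos: [469.1, -324.9, 189.6]
orientation: [-3.14, -0.002, 0.002]
ft_force: [0.0, -0.6, 0.4]
width: 52.8
grasp_force: 0.0
rows 1 each [-0.013  0.01  -0.004] turnz 0.02 rad 571.0 571.0 at [ 469.5 -324.6  189.8] 0.12 tilt [-0.0009  0.0011] t 11.3
scale 0.84 [280.3, 189.0, 132.2, 90.2] [ 469.6 -328.4] [ 99.9 140.5] 91.28
scale 0.66 [292.1, 275.6, 72.3, 42.2] [ 358.9 -342.1] [61.5 81.7] 96.2
scale_grip 0.79 [280.2, 188.6, 136.5, 89.1] [ 475.3 -327.8] [ 94.4 130.7] 91.05
scale_grip 0.74 [290.6, 276.3, 59.0, 47.2] [ 375.  -342.2] [36.9 77.5] 105.86
scale_grip 0.22 [72.5, 172.2, 145.1, 166.3] [ 488.2 -104.4] [158.1 167.9] 176.32
```

View pics/w3.png

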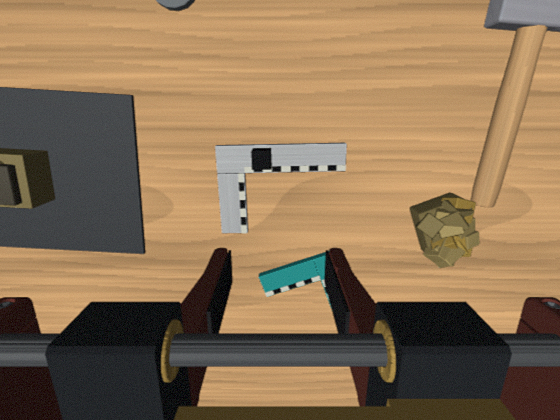

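The L is seen whole, with its lifting block at (262,158) and its short leg towards -x. The turquoise one at (293,275) is separate.

```bash
python3 - <<'E'
from h import *
o=ctrl.get_obs();C=cam('wrist',o);im=cv2.imread('pics/w3.png')
g=im.max(2)[140:165,245:280]
m=np.zeros((420,560),bool);m[140:163,245:280]=cv2.morphologyEx((g<60).astype(np.uint8),cv2.MORPH_OPEN,np.ones((3,3)))[:23]
print(rect(m,32,C)); ys,xs=np.nonzero(m);print(xs.min(),xs.max(),ys.min(),ys.max())
print(topix([[506.1,-307.6,32],[496.1,-317.6,32],[516.1,-297.6,32],[496.1,-317.6,10]],C))
plan(506.1,-307.6,60,1.28)
E
```

```text
(array([ 511. , -307.5]), array([13.9, 18.3]), np.float32(90.18))
252 270 148 162
[[261.11290267 159.94792834]
 [271.07866816 169.83308562]
 [250.95427526 149.87146909]
 [271.51013686 166.1655122 ]]
rows 4 each [ 0.227 -0.103  0.814] turnz -0.047 rad 576.0 592.0 at [ 469.9 -324.4  190.2] 0.14 tilt [-0.0004  0.0005] t 11.4
```

```bash
python3 -m jog '[[0.227,-0.103,0.8,0,0,-0.047,0.6],[0.227,-0.103,0.8,0,0,-0.047,0.6],[0.227,-0.103,0.8,0,0,-0.047,0.6],[0.227,-0.103,0.8,0,0,-0.047,0.6],[0,0,0.6,0,0,0,0.6],[0,0,0.5,0,0,0,0.6],[0,0,0,0,0,0,0.6]]' | grep -E 'ee_p|ft'; python3 -c "
from h import *
plan(506.1,-307.6,14.5,1.28)"
```

```text
ee_pos: [504.5, -306.4, 15.9]
ft_force: [0.5, 0.7, -0.1]
rows 1 each [0.04  0.031 0.035] turnz -0.002 rad 592.0 592.0 at [ 504.5 -306.4   15.9] 1.27 tilt [-0.0043  0.0028] t 12.1
```

```bash
python3 -m jog '[[0,0,0.03,0,0,0,0.6],[0,0,0,0,0,0,0.2],[0,0,0,0,0,0,0.0],[0,0,0,0,0,0,0.0],[0,0,0,0,0,0,0.0],[0,0,0,0,0,0,0.0],[0,0,0,0,0,0,0.0]]'; python3 -c "
from h import *
plan(506.1,-307.6,14.5,1.28)"
```

```text
t: 12.8
ee_pos: [505.9, -308.5, 18.0]
orientation: [3.141, 0.031, 0.001]
ft_force: [-1.2, 0.8, 6.2]
width: 19.7
grasp_force: 30.0
rows 1 each [ 0.005 -0.021  0.088] turnz -0.023 rad 592.0 592.0 at [ 505.9 -308.5   18. ] 1.14 tilt [ 0.0005 -0.0002] t 12.8
```

```bash
python3 -m jog '[[0,0,-0.3,0,0,0,0],[0,0,-0.6,0,0,0,0],[0,0,-0.7,0,0,0,0],[0,0,-0.7,0,0,0,0],[0,0,0,0,0,0,0]]'; python3 -c "
from h import *
plan(541.5,22.3,108,-3.2)"
```

```text
t: 13.3
ee_pos: [507.8, -309.8, 113.6]
orientation: [3.138, 0.032, 0.009]
ft_force: [0.3, 0.0, 0.1]
width: 19.7
grasp_force: 30.0
rows 9 each [ 0.081 -0.924  0.015] turnz 0.081 rad 534.0 579.0 at [ 507.8 -309.8  113.6] 1.16 tilt [ 0.0058 -0.0037] t 13.3
```

```bash
python3 -m jog '[[0.08,-0.924,0.015,0,0,0.081,0],[0.08,-0.924,0.015,0,0,0.081,0],[0.08,-0.924,0.015,0,0,0.081,0],[0.08,-0.924,0.015,0,0,0.081,0],[0.08,-0.924,0.015,0,0,0.081,0],[0.08,-0.924,0.015,0,0,0.081,0],[0.08,-0.924,0.015,0,0,0.081,0],[0.08,-0.924,0.015,0,0,0.081,0],[0.08,-0.924,0.015,0,0,0.081,0],[0,0,0,0,0,0,0],[0,0,0,0,0,0,0],[0,0,0,0,0,0,0]]'; python3 - <<'E'
from h import *
plan(541.5,22.3,108,-3.2)
a=snap('wrist','w4');b=snap('side');c=snap('top')
def up(i,r0,c0):return cv2.resize(i[r0:r0+150,c0:c0+200],(400,300),interpolation=cv2.INTER_CUBIC)
w=cv2.resize(a,(400,300))
cv2.imwrite('pics/m4.png',np.vstack([np.hstack([w,up(b,140,200)]),np.hstack([up(c,130,200),up(a,200,180)])])[:,:,::-1])
E
```

```text
t: 14.5
ee_pos: [538.5, 23.0, 103.6]
orientation: [3.14, -0.089, -0.002]
ft_force: [-0.1, -0.3, -1.5]
width: 19.5
grasp_force: 30.0
rows 1 each [ 0.075  0.014 -0.109] turnz -0.006 rad 542.0 542.0 at [538.5  23.  103.6] -3.24 tilt [-0.001  -0.0002] t 14.5
```

View pics/m4.png

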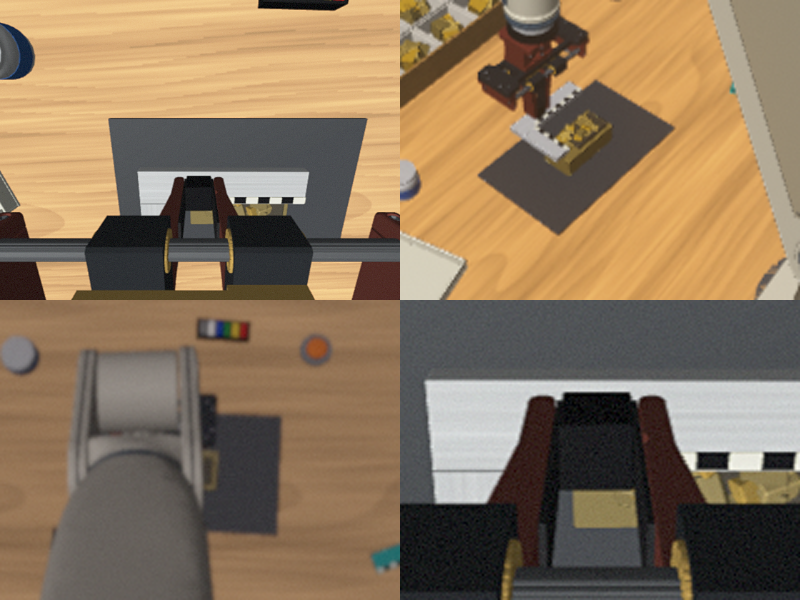

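The L is held level between the fingers: outer corner at about (193,241) and long-leg end at about (431,241) in the wrist frame. I'll measure its pose in the tool from these edges.

```bash
cat > lfit.py <<'E'
from h import *
from scipy.optimize import least_squares
g=None
def pose(fn):
    im=cv2.imread(fn).astype(float); g=cv2.GaussianBlur(im.min(2),(0,0),0.8)
    W=optics.camera_model('wrist');f=210/np.tan(np.radians(W['fov_y'])/2);C=(W['hand_eye'],f,W['cx'],W['cy'])
    rot=R.from_euler('x',180,degrees=True).as_matrix()
    def pts(p,L):  # p: grip-axis offset x,y(tool), dist of L underside from TCP along tool z, yaw deg
        a=np.radians(p[3]); q=np.array(L,float)-[17,-20,0]
        x=np.c_[q[:,0]*np.cos(a)-q[:,1]*np.sin(a),q[:,0]*np.sin(a)+q[:,1]*np.cos(a)]
        return topix(np.c_[x[:,0]+p[0],-x[:,1]+p[1],p[2]-q[:,2]],C)
    # sample points on edges of the top face (z=10), with outward normals in L frame
    E=[((30,y,10),(1,0)) for y in [22,18,14,10,-45,-55,-65,-75,-85,-95,-105]]+[((x,-110,10),(0,-1)) for x in (6,10,14,18,22,26)]+[((x,30,10),(0,1)) for x in (8,12,16,20,24,27)]
    P0=[e[0] for e in E]; P1=[(e[0][0]+e[1][0],e[0][1]+e[1][1],10) for e in E]
    def meas(p):
        a=pts(p,P0);n=pts(p,P1)-a;mm=np.linalg.norm(n,axis=1);n/=mm[:,None]
        t=np.arange(-7,7.01,.25);r=[]
        for k in range(len(a)):
            s=a[k]+t[:,None]*n[k]; v=cv2.remap(g.astype(np.float32),s[:,0].astype(np.float32)[None],s[:,1].astype(np.float32)[None],1)[0]
            d=-np.gradient(v); j=d.argmax(); r.append(a[k]+n[k]*t[j])
        return a,np.array(r),n
    p=np.array([0,0,16,0.])
    for _ in range(6):
        a,r,n=meas(p)
        s=least_squares(lambda q:((pts(q,P0)-r)*n).sum(1),p,loss='soft_l1'); p=s.x
    print('fit dx,dy,under,yaw',np.round(p,2),'rms px',np.sqrt(np.mean(s.fun**2)).round(2)); return p
if __name__=='__main__':
    import sys; pose(sys.argv[1])
E
python3 lfit.py pics/w4.png; python3 -c "
from h import *
o=ctrl.get_obs();print(yaw(o),o['ee_pos'])"
```

```text
fit dx,dy,under,yaw [-0.77  0.39 19.05 -0.28] rms px 0.28
-3.3105545659080327 [538.82962417  22.65382255 103.94178657]
```

```bash
python3 -m jog '[[0,0.05,0.6,0,0,-0.05,0],[0,0.03,0.6,0,0,0,0],[0,0,0.4,0,0,0,0],[0,0,0.2,0,0,0,0],[0,0,0.1,0,0,0,0],[0,0,0,0,0,0,0],[0,0,0,0,0,0,0],[0,0,0,0,0,0,0]]'; python3 - <<'E'
from h import *
plan(534.1,14.9,25,-3.2)
a=snap('wrist','w5');b=snap('side')
cv2.imwrite('pics/m5.png',np.hstack([cv2.resize(a[180:330,170:370],(400,300),interpolation=2),cv2.resize(b[170:245,250:350],(400,300),interpolation=2)])[:,:,::-1])
E
python3 lfit.py pics/w5.png
```

```text
t: 15.45
ee_pos: [539.5, 20.6, 28.9]
orientation: [-3.141, 0.08, -0.002]
ft_force: [-0.2, -0.0, -2.0]
width: 20.0
grasp_force: 30.0
rows 1 each [-0.127  0.148  0.096] turnz 0.046 rad 534.0 534.0 at [539.5  20.6  28.9] -2.92 tilt [0.0014 0.    ] t 15.4
fit dx,dy,under,yaw [-0.67  0.3  18.94 -0.19] rms px 0.28
```

View pics/m5.png

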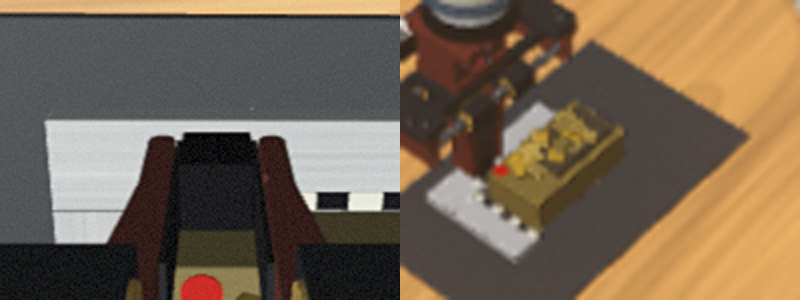

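Both clearances are visible, and the L is 4 mm above the board. I'll lower it, then slide it in against both faces with about 2 mm of overshoot so contact is certain.

```bash
python3 -m jog '[[0,0,0.07,0,0,0.02,0],[-0.06,0,0,0,0,0,0],[-0.06,0,0,0,0,0,0],[-0.03,0,0,0,0,0,0],[-0.03,0,0,0,0,0,0],[0,0,0,0,0,0,0]]';  python3 -m jog '[[0,0.06,0,0,0,0,0],[0,0.06,0,0,0,0,0],[0,0.04,0,0,0,0,0],[0,0.03,0,0,0,0,0],[0,0,0,0,0,0,0]]'
```

```text
t: 16.15
ee_pos: [532.4, 21.0, 25.5]
orientation: [-3.14, 0.083, -0.002]
ft_force: [4.4, 0.6, -4.1]
width: 20.0
grasp_force: 30.0
t: 16.65
ee_pos: [531.9, 13.2, 25.5]
orientation: [-3.14, 0.084, -0.002]
ft_force: [5.0, 1.9, -1.6]
width: 19.6
grasp_force: 30.0
```

```bash
python3 -m jog '[[0,0.04,0,0,0,0,0],[0,0,0,0,0,0,0]]' | grep -E "ee|ft"; python3 -m jog '[[0,0.04,0,0,0,0,0],[0,0,0,0,0,0,0]]'| grep -E "ee|ft"
```

```text
ee_pos: [531.5, 11.9, 25.5]
ft_force: [3.9, 2.4, 0.9]
ee_pos: [531.0, 10.5, 25.4]
ft_force: [3.5, 3.8, 0.4]
```

```bash
python3 -m jog '[[0,0,0.02,0,0,0,0],[0,0,0,0,0,0,0.3],[0,0,0,0,0,0,0.35],[0,0,0,0,0,0,0.35],[0,0,0,0,0,0,0.35],[0,0,-0.3,0,0,0,0.35],[0,0,-0.8,0,0,0,0.35],[0.3,0,-0.9,0,0,0,0.35],[0.3,0,-0.9,0,0,0,0.35],[0,0,-0.9,0,0,0,0.35],[0,0,-0.3,0,0,0,0.35],[0,0,0,0,0,0,0.35],[0,0,0,0,0,0,0.35]]'; python3 - <<'E'
from h import *
plan(697,-85,150,83)
o=ctrl.get_obs();a=snap('wrist','w6');b=snap('side');C=cam('wrist',o)
for n,z in (('board',6),('block',42),('scale',16)):
    for d in optics.masks_of(n,'wrist')[:1]: print(n,round(d['conf'],2),*rect(d['pixels'],z,C))
cv2.imwrite('pics/m6.png',np.hstack([cv2.resize(a[110:260,160:360],(480,360),interpolation=2),cv2.resize(b[170:245,250:350],(320,240),interpolation=2).repeat(1,0)[:240].copy() if 0 else cv2.resize(b[170:282,250:350],(320,360),interpolation=2)])[:,:,::-1])
E
```

```text
t: 18.35
ee_pos: [554.1, 8.9, 187.7]
orientation: [3.14, -0.083, -0.002]
ft_force: [-0.2, 0.7, 0.2]
width: 30.6
grasp_force: 0.0
rows 15 each [0.105 0.295 0.063] turnz -0.956 rad 558.0 702.0 at [554.1   8.9 187.7] -3.04 tilt [-0.0014  0.    ] t 18.4
board 0.64 [493.5 -19. ] [170.6 301.7] 87.28
block 0.59 [488.3 -21.8] [ 65.6 109.3] 86.99
scale 0.75 [494.2  -7.1] [101.1 140.3] 86.99
```

View pics/m6.png

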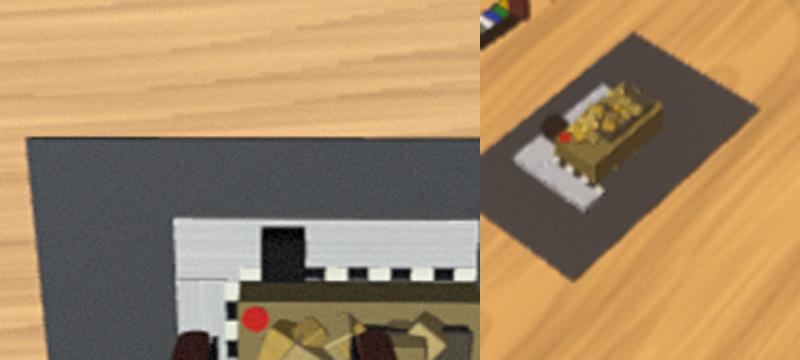

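```bash
python3 - <<'E'
from h import *
o=ctrl.get_obs();C=cam('wrist',o);a=np.radians(-3.03);M=R.from_rotvec([0,0,a]).as_matrix()
c=np.array([494.2,-7.1,0])
def P(x,y,z): return topix(M@[x+20,y+40,0]+c+[0,0,z],C)[0].round(1)
print('blk top corner',P(0,0,42),'2mm y gap',P(0,-2,42),'2mm x gap',P(-2,0,42),'along',P(-5,0,42),P(-10,0,42),P(0,-10,42))
print('L outer corner',P(30,30,16),'inner edge',P(0,-30,16),P(0,-80,16))
im=cv2.imread('pics/w6.png').astype(int)
for r in (236,238,240,242): print(r,[tuple(v) for v in im[r,250:266]])
for c_ in (285,300): print(c_,[(r,tuple(im[r,c_])) for r in range(222,241)])
E
```

```text
blk top corner [257.5 234.1] 2mm y gap [259.4 234.1] 2mm x gap [257.6 235.8] along [257.6 238.5] [257.7 242.9] [267.1 234.1]
L outer corner [230.9 199.5] inner edge [285.8 225.3] [330.5 225.4]
236 [(np.int64(193), np.int64(194), np.int64(190)), (np.int64(198), np.int64(198), np.int64(196)), (np.int64(205), np.int64(205), np.int64(201)), (np.int64(166), np.int64(165), np.int64(163)), (np.int64(87), np.int64(85), np.int64(84)), (np.int64(32), np.int64(32), np.int64(30)), (np.int64(32), np.int64(32), np.int64(29)), (np.int64(36), np.int64(40), np.int64(37)), (np.int64(36), np.int64(53), np.int64(57)), (np.int64(65), np.int64(101), np.int64(110)), (np.int64(75), np.int64(119), np.int64(135)), (np.int64(74), np.int64(119), np.int64(132)), (np.int64(82), np.int64(124), np.int64(135)), (np.int64(79), np.int64(123), np.int64(133)), (np.int64(78), np.int64(124), np.int64(134)), (np.int64(82), np.int64(124), np.int64(135))]
238 [(np.int64(196), np.int64(195), np.int64(190)), (np.int64(196), np.int64(193), np.int64(192)), (np.int64(206), np.int64(205), np.int64(202)), (np.int64(168), np.int64(1
[... 3307 characters left out ...]
.int64(81), np.int64(81))), (228, (np.int64(29), np.int64(44), np.int64(52))), (229, (np.int64(35), np.int64(55), np.int64(59))), (230, (np.int64(32), np.int64(49), np.int64(56))), (231, (np.int64(33), np.int64(51), np.int64(58))), (232, (np.int64(34), np.int64(54), np.int64(60))), (233, (np.int64(40), np.int64(61), np.int64(64))), (234, (np.int64(35), np.int64(51), np.int64(56))), (235, (np.int64(43), np.int64(68), np.int64(74))), (236, (np.int64(75), np.int64(117), np.int64(131))), (237, (np.int64(77), np.int64(121), np.int64(136))), (238, (np.int64(84), np.int64(125), np.int64(140))), (239, (np.int64(74), np.int64(117), np.int64(133))), (240, (np.int64(77), np.int64(117), np.int64(132)))]
```

The L is flush against both faces: measured edges match the flush prediction to about 1 mm, and L and block both have yaw -3.0°. Next is the colour bar.

```bash
python3 -m jog '[[0.105,0.295,0.063,0,0,-0.956,0.5],[0.105,0.295,0.063,0,0,-0.956,0.5],[0.105,0.295,0.063,0,0,-0.956,0.5],[0.105,0.295,0.063,0,0,-0.956,0.5],[0.105,0.295,0.063,0,0,-0.956,0.5],[0.105,0.295,0.063,0,0,-0.956,0.5],[0.105,0.295,0.063,0,0,-0.956,0.5],[0.105,0.295,0.063,0,0,-0.956,0.5],[0.105,0.295,0.063,0,0,-0.956,0.5],[0.105,0.295,0.063,0,0,-0.956,0.5],[0.105,0.295,0.063,0,0,-0.956,0.5],[0.105,0.295,0.063,0,0,-0.956,0.5],[0.105,0.295,0.063,0,0,-0.956,0.5],[0.105,0.295,0.063,0,0,-0.956,0.5],[0.105,0.295,0.063,0,0,-0.956,0.5],[0,0,0,0,0,0,0.5],[0,0,0,0,0,0,0.5]]'; python3 - <<'E'
from h import *
o=ctrl.get_obs();a=snap('wrist','w7');C=cam('wrist',o);plan(697,-85,150,83)
for n,z in (('colourbar',22),('shutter_top',30)):
    for d in optics.masks_of(n,'wrist')[:2]: print(n,round(d['conf'],2),d['extent'],*rect(d['pixels'],z,C))
E
```

```text
t: 20.3
ee_pos: [697.1, -84.8, 149.6]
orientation: [-2.354, -2.078, 0.002]
ft_force: [-0.2, -0.8, -0.2]
width: 43.7
grasp_force: 0.0
rows 1 each [-0.006  0.002 -0.003] turnz -0.022 rad 702.0 702.0 at [697.  -84.8 149.9] 82.87 tilt [-0.0017  0.0002] t 20.4
colourbar 0.59 [277.8, 203.2, 31.0, 85.5] [698.  -85.1] [28.1 82.5] 85.32
colourbar 0.53 [268.1, 323.6, 27.3, 24.9] [ 668.2 -218. ] [26.8 30.5] 173.01
shutter_top 0.93 [268.2, 323.8, 23.4, 29.5] [ 669.9 -211.5] [27.3 28.6] 173.01
```

View pics/w7.png

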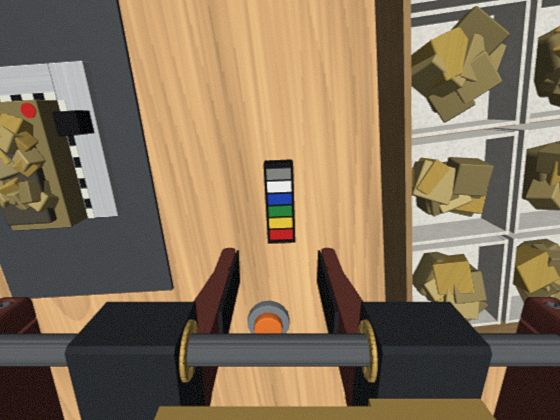

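The bar is at (278,203), patches up and clear of everything. The rack wall is about 75 mm away, and the button is at (268,324).

```bash
python3 -m jog '[[0,0,0.7,0,0,-0.2,0.5],[0,0,0.9,0,0,-0.2,0.5],[0,0,0.9,0,0,0,0.5],[0,0,0.7,0,0,0,0.5],[0,0,0.35,0,0,0,0.5],[0,0,0,0,0,0,0.5],[0,0,0,0,0,0,0.2],[0,0,0,0,0,0,0.1],[0,0,0,0,0,0,0.1],[0,0,0,0,0,0,0.1],[0,0,0,0,0,0,0.1]]';python3 -m jog '[[0,0,-0.4,0,0,0,0.1],[0,0,-0.7,0,0,0,0.1],[0,0,-0.7,0,0,0,0.1],[0,0,-0.7,0,0,0,0.1],[0,0,0,0,0,0,0.1]]';  python3 -c "
from h import *
plan(478.5,-126.3,90,-3.05)"
```

```text
t: 21.55
ee_pos: [699.2, -85.1, 10.7]
orientation: [2.307, 2.129, 0.003]
ft_force: [-0.7, 0.9, 6.1]
width: 27.6
grasp_force: 30.0
t: 22.05
ee_pos: [700.8, -85.2, 114.3]
orientation: [2.304, 2.126, 0.008]
ft_force: [0.0, -0.5, -1.2]
width: 28.0
grasp_force: 30.0
rows 15 each [-0.347 -0.231  0.04 ] turnz 0.983 rad 495.0 697.0 at [700.8 -85.2 114.3] 85.4 tilt [ 0.0081 -0.0011] t 22.1
```

```bash
python3 -m jog '[[-0.347,-0.231,0.04,0,0,0.983,0.1],[-0.347,-0.231,0.04,0,0,0.983,0.1],[-0.347,-0.231,0.04,0,0,0.983,0.1],[-0.347,-0.231,0.04,0,0,0.983,0.1],[-0.347,-0.231,0.04,0,0,0.983,0.1],[-0.347,-0.231,0.04,0,0,0.983,0.1],[-0.347,-0.231,0.04,0,0,0.983,0.1],[-0.347,-0.231,0.04,0,0,0.983,0.1],[-0.347,-0.231,0.04,0,0,0.983,0.1],[-0.347,-0.231,0.04,0,0,0.983,0.1],[-0.347,-0.231,0.04,0,0,0.983,0.1],[-0.347,-0.231,0.04,0,0,0.983,0.1],[-0.347,-0.231,0.04,0,0,0.983,0.1],[-0.347,-0.231,0.04,0,0,0.983,0.1],[-0.347,-0.231,0.04,0,0,0.983,0.1],[0,0,0,0,0,0,0.1],[0,0,0,0,0,0,0.1]]';  python3 -c "
from h import *
plan(478.5,-126.3,18,-3.05,2)"
```

```text
t: 23.75
ee_pos: [475.8, -126.0, 84.7]
orientation: [3.14, -0.079, 0.0]
ft_force: [0.8, 0.1, -0.6]
width: 27.2
grasp_force: 30.0
rows 2 each [0.034 0.002 0.834] turnz 0.013 rad 494.0 495.0 at [ 475.8 -126.    84.7] -2.9 tilt [ 0.0003 -0.0001] t 23.8
```

```bash
python3 -m jog '[[0.07,0,0.6,0,0,0,0.1],[0,0,0.6,0,0,0,0.1],[0,0,0.3,0,0,0,0.1],[0,0,0.12,0,0,0,0.1],[0,0,0,0,0,0,0.1],[0,0,0,0,0,0,0.1]]'|grep -E 'ee|ft';python3 -m jog '[[0,0,0.03,0,0,0,0.1],[0,0,0,0,0,0,0.1]]'|grep -E 'ee|ft'
```

```text
ee_pos: [478.9, -126.3, 20.4]
ft_force: [0.6, 0.4, -0.4]
ee_pos: [478.7, -126.2, 19.3]
ft_force: [0.5, -0.0, -1.7]
```

```bash
python3 -m jog '[[0,0,0.04,0,0,0,0.1],[0,0,0,0,0,0,0.1]]'|grep -E 'ee|ft';python3 -m jog '[[0,0,0.03,0,0,0,0.1],[0,0,0,0,0,0,0.1]]'|grep -E 'ee|ft'
```

```text
ee_pos: [478.3, -126.0, 17.2]
ft_force: [1.2, 0.3, -0.1]
ee_pos: [478.4, -126.1, 16.6]
ft_force: [-2.7, 1.8, 9.7]
```

```bash
python3 -m jog '[[0,0,0,0,0,0,0.45],[0,0,0,0,0,0,0.45],[0,0,0,0,0,0,0.45],[0,0,0,0,0,0,0.45],[0,0,-0.3,0,0,0,0.45],[0,0,-0.8,0,0,0,0.45],[0,0,-0.9,0,0,0,0.45],[0,0,-0.9,0,0,0,0.45],[0,0,-0.9,0,0,0,0.45],[0,0,0,0,0,0,0.2],[0,0,0,0,0,0,0]]';  python3 -c "
from h import *
plan(665,-208,180,-3)"
```

```text
t: 26.05
ee_pos: [478.7, -126.2, 169.1]
orientation: [3.14, -0.084, 0.004]
ft_force: [0.2, -0.5, -0.9]
width: 27.1
grasp_force: 0.0
rows 6 each [ 0.793  0.299 -0.045] turnz -0.002 rad 529.0 697.0 at [ 478.7 -126.2  169.1] -3.07 tilt [ 0.0025 -0.0007] t 26.1
```

```bash
python3 -m jog '[[0.793,0.299,-0.045,0,0,0,0],[0.793,0.299,-0.045,0,0,0,0],[0.793,0.299,-0.045,0,0,0,0],[0.793,0.299,-0.045,0,0,0,0],[0.793,0.299,-0.045,0,0,0,0],[0.793,0.299,-0.045,0,0,0,0],[0,0,0,0,0,0,0],[0,0,0,0,0,0,0]]'; python3 - <<'E'
from h import *
from scipy.optimize import least_squares
o=ctrl.get_obs();a=snap('wrist','w8');Cw=cam('wrist',o);b=snap('side','s8');c=snap('top','t8');Cs,Ct=cam('side'),cam('top')
px={}
for n,C,im in (('wrist',Cw,a),('side',Cs,b),('top',Ct,c)):
    h=cv2.cvtColor(im,cv2.COLOR_RGB2HSV); m=cv2.inRange(h,(4,170,110),(14,255,255))
    nn,_,st,ce=cv2.connectedComponentsWithStats(m); 
    print(n,[(st[i].tolist(),ce[i].round(1).tolist()) for i in np.argsort(-st[1:,4])[:3]+1])
    for d in optics.masks_of('shutter_top',n)[:1]: print('  net',d['conf'],d['extent'])
    for nm,z in (('block',42),('colourbar',28),('scale',16)):
        for d in optics.masks_of(nm,n)[:1]: print('  ',nm,round(d['conf'],2),*rect(d['pixels'],z,C))
cv2.imwrite('pics/m8.png',np.hstack([cv2.resize(a,(400,300)),cv2.resize(b[120:270,200:400],(400,300),interpolation=2)])[:,:,::-1])
E
```

```text
t: 26.85
ee_pos: [663.3, -207.6, 176.3]
orientation: [-3.139, 0.084, 0.006]
ft_force: [-0.6, -0.0, -0.6]
width: 0.3
grasp_force: 0.0
wrist [([282, 175, 29, 29, 672], [295.8, 188.9])]
  net 0.68 [296.9, 188.8, 29.1, 37.7]
   block 0.75 [462.5 -13.7] [17.8 94.9] 87.01
   scale 0.79 [ 364.7 -373.4] [58.1 80.8] 21.07
side [([281, 155, 8, 7, 42], [284.8, 158.4]), ([274, 211, 5, 4, 10], [276.1, 212.2]), ([315, 195, 5, 4, 7], [317.4, 196.7])]
  net 0.38 [288.9, 217.4, 99.1, 76.3]
   block 0.88 [473.5 -12.4] [ 72.8 124.2] 88.15
   colourbar 0.77 [ 468.6 -117. ] [44.6 88.3] 177.02
   scale 0.89 [505.8  38.4] [ 72.4 130. ] 140.48
top [([274, 207, 2, 2, 4], [274.5, 207.5])]
   block 0.56 [484.8 -23. ] [ 53.5 106.9] 86.6
   colourbar 0.32 [530. 527.] [ 49.2 168.7] 13.36
   scale 0.91 [492.8  -6.9] [ 99.9 139.9] 86.78
```

View pics/m8.png

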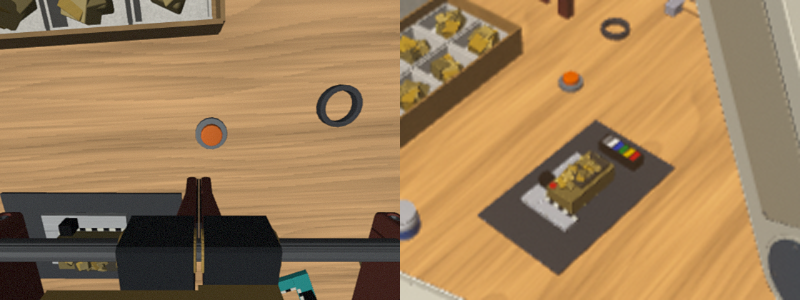

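The side view shows the bar across the far end with a clear gap, and the L flush. The button is at (296,189) in the wrist frame and (285,158) in the side frame, so I can triangulate it.

```bash
python3 - <<'E'
from h import *
from scipy.optimize import least_squares
o=ctrl.get_obs();Cw=cam('wrist',o);Cs=cam('side')
s=least_squares(lambda p:np.r_[topix(p,Cw)[0]-[295.8,188.9],2*(topix(p,Cs)[0]-[284.8,158.4])],[670,-210,30]);print(s.x,s.fun)
im=cv2.imread('pics/top0.png');m=cv2.inRange(cv2.cvtColor(im,cv2.COLOR_BGR2HSV),(4,150,90),(14,255,255));m[:,:340]=0;m[:,380:]=0
_,_,st,ce=cv2.connectedComponentsWithStats(m);print(st[1:],ce[1:]);print(topix(s.x,cam('top')))
for z in (20,30,40): print(z,toworld([295.8,188.9],z,Cw).round(1),toworld([284.8,158.4],z,Cs).round(1))
# diameter check
for z in(20,30,40,50): print(z,np.linalg.norm(toworld([281.8,188.9],z,Cw)-toworld([310.8,188.9],z,Cw)))
plan(s.x[0],s.x[1],60,-3)
E
```

```text
[ 668.34632084 -227.40877981   14.76131511] [ 0.0657366   0.05488825 -0.14957958  0.0401925 ]
[[354 149   9  10  68]] [[358.         153.80882353]]
[[358.29495368 154.38560419]]
20 [[ 669.7 -227.1   20. ]] [[ 664.4 -222.9   20. ]]
30 [[ 672.2 -226.7   30. ]] [[ 657.2 -213.9   30. ]]
40 [[ 674.6 -226.2   40. ]] [[ 649.9 -204.8   40. ]]
20 30.08523992367995
30 29.14532859727244
40 28.20541727086493
50 27.26550594445742
rows 4 each [0.031 0.12  0.742] turnz -0.003 rad 699.0 706.0 at [ 664.5 -207.9  178.7] -3.07 tilt [ 0. -0.] t 27.6
```

```bash
python3 -m jog '[[0.09,0.46,0.6,0,0,0,0],[0,0,0.9,0,0,0,0],[0,0,0.9,0,0,0,0],[0,0,0.8,0,0,0,0],[0,0,0.2,0,0,0,0],[0,0,0,0,0,0,0],[0,0,0,0,0,0,0]]'|grep -E 'ee|ft';python3 -m jog '[[0,0,0.1,0,0,0,0],[0,0,0.1,0,0,0,0],[0,0,0,0,0,0,0]]'|grep -E 'ee|ft'
```

```text
ee_pos: [668.2, -226.8, 44.2]
ft_force: [-0.3, -0.3, 0.9]
ee_pos: [667.2, -226.5, 35.0]
ft_force: [-0.5, 0.4, -0.1]
```

```bash
for i in 1; do python3 -m jog '[[0.03,0,0.1,0,0,0,0],[0,0,0.05,0,0,0,0],[0,0,0,0,0,0,0]]'|grep -E 'ee|ft'; python3 -m jog '[[0,0,0.06,0,0,0,0],[0,0,0,0,0,0,0]]'|grep -E 'ee|ft'; python3 -m jog '[[0,0,0.06,0,0,0,0],[0,0,0,0,0,0,0]]'|grep -E 'ee|ft'; done
```

```text
ee_pos: [668.0, -226.4, 28.2]
ft_force: [-1.1, -0.0, 0.1]
ee_pos: [668.1, -226.5, 25.9]
ft_force: [0.2, -0.4, 0.1]
ee_pos: [668.1, -226.5, 23.5]
ft_force: [0.4, 0.3, 0.1]
```

```bash
python3 -m jog '[[0,0,0.05,0,0,0,0],[0,0,0,0,0,0,0]]'|grep -E 'ee|ft'; python3 -m jog '[[0,0,0.05,0,0,0,0],[0,0,0,0,0,0,0]]'|grep -E 'ee|ft'; python3 -m jog '[[0,0,0.05,0,0,0,0],[0,0,0,0,0,0,0]]'|grep -E 'ee|ft'
```

```text
ee_pos: [668.4, -226.6, 21.8]
ft_force: [0.9, 0.3, 0.9]
ee_pos: [668.5, -226.6, 19.9]
ft_force: [0.3, 0.3, 1.4]
ee_pos: [668.5, -226.6, 17.9]
ft_force: [0.2, -0.1, 2.9]
```

Contact started at about z = 22. Pressing on to the stop.

```bash
python3 -m jog '[[0,0,0.05,0,0,0,0],[0,0,0,0,0,0,0]]'|grep -E 'ee|ft'; python3 -m jog '[[0,0,0.03,0,0,0,0],[0,0,0,0,0,0,0]]'|grep -E 'ee|ft'
```

```text
ee_pos: [668.5, -226.7, 16.4]
ft_force: [-1.5, 0.3, 6.1]
ee_pos: [668.5, -226.7, 16.2]
ft_force: [-3.8, 1.2, 13.1]
```

The button is on its stop: the force jumped to 13 N with no further travel. I'll release it and check everything.

```bash
python3 -m jog '[[0,0,0,0,0,0,0],[0,0,-0.3,0,0,0,0],[0,0,-0.7,0,0,0,0],[0,0,-0.9,0,0,0,0],[0,0,-0.9,0,0,0,0],[0,0,-0.9,0,0,0,0],[0,0,0,0,0,0,0],[0,0,0,0,0,0,0],[0,0,0,0,0,0,0]]'|grep -E 't:|ee|ft'; python3 - <<'E'
from h import *
c=snap('top');b=snap('side');Ct=cam('top')
for nm,z in (('block',42),('colourbar',28),('scale',16)):
    for d in optics.masks_of(nm,'top')[:2]: print(nm,round(d['conf'],2),*rect(d['pixels'],z,Ct))
cv2.imwrite('pics/m9.png',np.hstack([cv2.resize(c[150:300,200:400],(400,300),interpolation=2),cv2.resize(b[120:270,200:400],(400,300),interpolation=2)])[:,:,::-1])
E
```

```text
t: 31.2
ee_pos: [667.3, -226.2, 161.2]
ft_force: [0.2, -0.7, -0.7]
block 0.96 [483.5 -23. ] [ 59.6 111.5] 84.6
colourbar 0.64 [494.3  -5.3] [ 97.6 138.5] 89.52
colourbar 0.61 [ 478.3 -120. ] [25.6 80. ] 165.29
scale 0.89 [ 326.5 -400.9] [ 36.  142.7] 16.78
scale 0.77 [492.5  -6.9] [100.3 139.7] 86.32
```

View pics/m9.png

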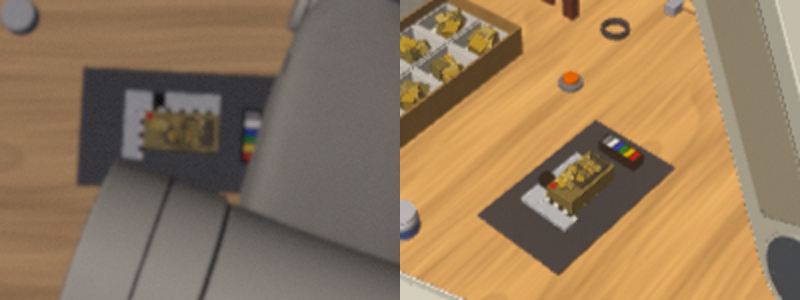

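The pictures show the block, L (about (170,125) left) and bar (250,135) all in place, and the button back up. The bar reading from the top camera is partly hidden by the arm. Handing in.

```bash
python3 -c "
from h import *
print(ctrl.close_job())"
```

```text
the job is handed in; nothing more can be done
None
```

The job is handed in, at about 31 s on the robot's clock: the pictures show the block centred on the board, the L flush at the red-dotted corner and the colour bar across the other end; the shutter was pressed to its stop and let go, and the hand-in returned no verdict.

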